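# Level the stop collars on two under-sink shelf props

### The arm

A 7-joint arm with a two-finger parallel gripper is mounted at the origin on the work surface. World frame = base frame: x ahead of the robot, y to its left, z up, the work surface at z = 0. Lengths are in m, angles in rad, forces in N, time in s.
With the tool pointing down it reaches from about 0.4 to 0.85 m from the base axis. Payload 6.9 kg.
Tool frame: the origin (TCP) lies at the centre of the arm's flange, where the gripper is bolted on; the fingertips stand 173 mm ahead of it and the grasp point (between the pads) lies 155 mm ahead of it; z points along the fingers, y is the direction in which the jaws open and shut (so a half turn about z gives the same grasp; the last joint's range is limited). The gripper opens to 85 mm and grips with 20 to 120 N. Pads are 22 mm wide; open, the fingers measure 114 mm over their backs; the gripper's body (76 mm by 85 mm) begins 54 mm behind the grasp point. The pads swing forward as they close: fully open they stand 13 mm farther back than shut.
Start: joints at [1.359, 0.507, -0.238, 1.5, 0.126, 1.149, -0.155], TCP at [0.195, -0.594, 0.405] pointing down, gripper open.
Joint ranges: [-3.08, 3.08], [-0.24, 2.05], [-1.43, 1.35], [0, 2.5], [-1.52, 4.66], [0.17, 1.96], [-2.89, 2.89]. Speed limits (rad/s): [2.39, 2.39, 3.14, 3.14, 3.14, 3.14, 3.14].

### API

Orientations are given as a unit quaternion [x, y, z, w].
In Python, from plant import bot gives the robot as it stands.
- The arm moves only by the shell command python3 -m inch 'ROWS' [OPENING]. ROWS is JSON, a list that holds one entry, the list of rows, each a list of 6 numbers: the shift along the tool's x, y, z scaled (see below), then the turn, a rotation vector about the tool's x, y, z scaled (see below). In form: [[[x, y, z, ax, ay, az], ...]]. A call has 1 to 8 rows; each row shifts and turns the commanded pose from where the row before left it, along the tool's axes as they then stand; what a row does not reach is not made up. The controller multiplies each number of a shift by 0.08 m and each number of a turn by pi rad. A row lasts 1/12 s, in which the tool goes at most 41.7 mm and 7.16 degrees, less where a joint would pass 70% of its speed; a pose out of reach is approached as far as the arm can. A call with a number of a shift or a turn outside -1 to 1 is refused whole. A call with a gripper value outside its range is refused whole. OPENING is the opening, from -1 (shut) to 1 (fully open), so that 0 is half open, set as the call begins (- or left out, the last holds). The fingers move at their own pace and stop on an object; the grip force is fixed at half the most. Time passes only in rows, so rows that do not move let the fingers close. It gives the time, the measured TCP pose, the force and the opening at its end, in the units of the state.
- bot.read_state(): the state, without advancing time (a new reading comes with each control period).
- bot.get_image(name): name is "scene" or "top" or "wrist"; returns the picture (384x512x3 uint8, red, green, blue); there is no depth.
- bot.camera_params(name): a dict with "K" (3x3 intrinsics, pixels), "dist" ([k1, k2, p1, p2, k3] as OpenCV has them; the pictures are not rectified), "extrinsics" (4x4, takes a point from camera to world coordinates); the wrist camera has in their place "mount" (4x4, takes a point from camera to tool coordinates, whose origin is the TCP and whose axes are the flange's). Camera axes: x right, y down, z forward; pixel columns grow to the right and rows downward; lengths in m; the calibration is good to about 2 mm. A picture is of the moment at which its call begins: read the wrist's pose just before it. camera_params takes no time and is no camera call.
- bot.close_job(): hands the job in, once; it reports no verdict.
The state is a dict: "t": time; "q": joint angles; "joint_vel": joint speeds; "joint_efforts": joint torques, N m; "ee_pos": TCP position; "tool_rot": TCP orientation; "wrist_force": force on the tool from outside, world axes, zero at the start; "ft_torque": the same for the moment, N m; "width": finger opening in m.
Only numpy, scipy, OpenCV 4.12 (cv2) and the standard library are available. Lean on these libraries where they do the work, as an engineer would, in place of code of your own. Each camera call takes 0.05 s, during which the arm holds its last target.

### The job

Two upright threaded props screwed to the cupboard floor will carry the spare shelf, but one knurled collar sits lower than the other. Grip the lower collar and spin it up its rod until it is level with the higher collar on the other prop, then let go; leave the higher collar where it is.

Things in the scene. Friction and masses are not known exactly. Their poses are not given: they have to be found in the camera images.
- low_collar_mid (a point): Lower collar, the one to turn: a round knurled aluminium ring 42 mm across, 18 mm high, on an upright threaded rod. Point: its centre, on the rod's axis, 9 mm below its top; z up; 96 mm above the floor at the start. Turned counter-clockwise seen from above it climbs 22 mm per radian (35 mm a quarter turn), so the gripper must climb with it; clockwise it sinks.
- low_rod_top (a point): Top of the steel rod that the lower collar is on, on its axis, 140 mm above the floor; z up. The rod is 17 mm thick (20 mm over its steep right-hand thread) on a fixed round foot 68 mm across, 8 mm thick. The collar turns stiffly (0.12 N m), stays where it is left and can climb 34 mm from the start; 16 to 28 mm is needed.
- set_collar_mid (a point): Higher collar, the reference, to be left alone: the same knurled ring, 42 mm across, 18 mm high, locked by a thin hexagonal brass nut just under it, on an equal rod and foot. Point: the ring's centre, on the rod's axis; z up; 112 to 124 mm above the floor. The props stand 160 mm or more apart; which is left or right varies.
Things that resemble listed ones, but are neither listed nor needed, are in the scene too. Leave any orange or purple look-alike of the part that bears low_collar_mid alone.

How it is judged:
By the outcome, as a careful person would: the job done as asked, in the order asked, and still so for the second after the job is handed in, with the robot touching nothing.
It also fails if it takes over 35 s, if anything falls off the work surface, if the arm or the gripper's body presses on something with over 40 N, if the wrist force passes 120 N, or if a joint passes its speed limit or range.

## Working session

There is one attempt and no reset: what is moved stays moved. The work goes in short steps, Python scripts to look and compute and a shell command to move; the robot and the scene stay as the last step left them, time stands still between calls to the robot, and variables do not carry over. Pictures are saved under pics/ and viewed, and the job is handed in when it is done.

```bash
ls; mkdir -p pics
python3 - <<'E'
from plant import bot
import cv2
s=bot.read_state()
for k,v in s.items(): print(k,v)
for n in("scene","top","wrist"):
    im=bot.get_image(n); cv2.imwrite(f"pics/a_{n}.png",im[:,:,::-1])
    print(n,bot.camera_params(n))
E
```

```text
pics
t 0.0
q [ 1.35847664  0.50833034 -0.23754457  1.50114438  0.12567408  1.14886837
 -0.15479607]
joint_vel [ 6.37586041e-04 -7.57202107e-04  2.14539347e-03  7.23629327e-04
  5.58165235e-04 -7.28893693e-04 -6.34467868e-05]
joint_efforts [ 1.87694823e-04 -6.20597649e+01 -2.18646638e+00 -2.49658692e+01
  1.27418130e-02  1.17540974e-02  1.30836287e-05]
ee_pos [ 0.19519492 -0.59353358  0.40383074]
tool_rot [ 9.87397684e-01  1.58256237e-01 -1.38496549e-04 -8.70829334e-04]
wrist_force [-0.86948688 -0.17709612  0.98977327]
ft_torque [ 0.02332992 -0.02659365 -0.04611196]
width 0.08559206124340324
scene {'K': array([[350.96568496,   0.        , 258.40535366],
       [  0.        , 350.96568496, 191.22666187],
       [  0.        ,   0.        ,   1.        ]]), 'dist': array([-0.08037589,  0.        ,  0.        ,  0.        ,  0.        ]), 'extrinsics': array([[-2.33045933e-02,  8.28952338e-01, -5.58833533e-01,
         8.93109318e-01],
       [ 9.99728215e-01,  1.89735135e-02, -1.35462900e-02,
        -2.58084829e-02],
       [-6.26193164e-04, -5.58997341e-01, -8.29169211e-01,
         6
[... 605 characters left out ...]
8224344e+00],
       [ 0.00000000e+00,  0.00000000e+00,  0.00000000e+00,
         1.00000000e+00]])}
wrist {'K': array([[269.57613672,   0.        , 257.57441278],
       [  0.        , 269.57613672, 189.24232912],
       [  0.        ,   0.        ,   1.        ]]), 'dist': array([-0.00754176,  0.        ,  0.        ,  0.        ,  0.        ]), 'mount': array([[-9.69559303e-04, -9.60302775e-01, -2.78958134e-01,
         7.14369161e-02],
       [ 9.99999199e-01, -1.15807766e-03,  5.10996635e-04,
         1.68388864e-04],
       [-8.13766670e-04, -2.78957415e-01,  9.60303128e-01,
         3.09404527e-02],
       [ 0.00000000e+00,  0.00000000e+00,  0.00000000e+00,
         1.00000000e+00]])}
```

View pics/a_scene.png

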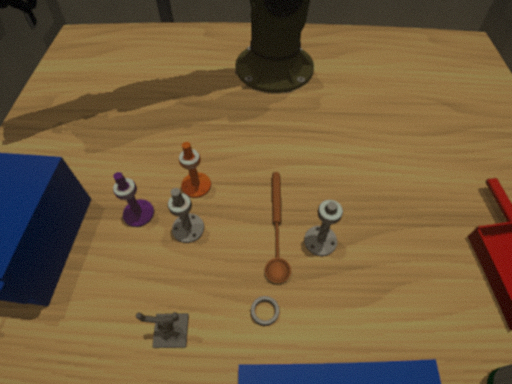

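View pics/a_top.png

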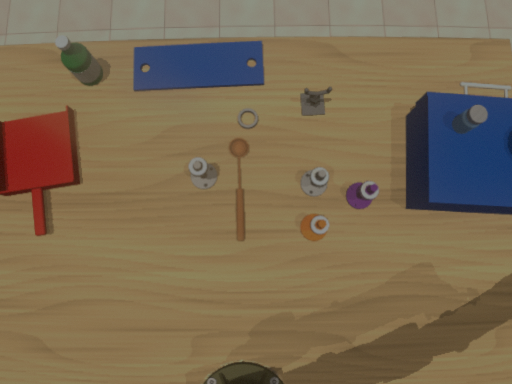

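View pics/a_wrist.png

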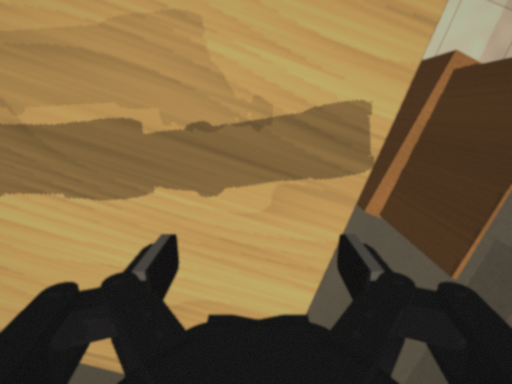

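Run:
```python
import cv2,numpy as np
a=cv2.imread("pics/a_scene.png");b=cv2.imread("pics/a_top.png")
A=cv2.resize(a[130:260,100:360],None,fx=3,fy=3,interpolation=cv2.INTER_CUBIC);cv2.imwrite("pics/b1.png",A)
B=cv2.resize(b[140:250,180:390],None,fx=3.7,fy=3.7,interpolation=cv2.INTER_CUBIC);cv2.imwrite("pics/b2.png",B)
```

```text
(no output)
```

View pics/b1.png

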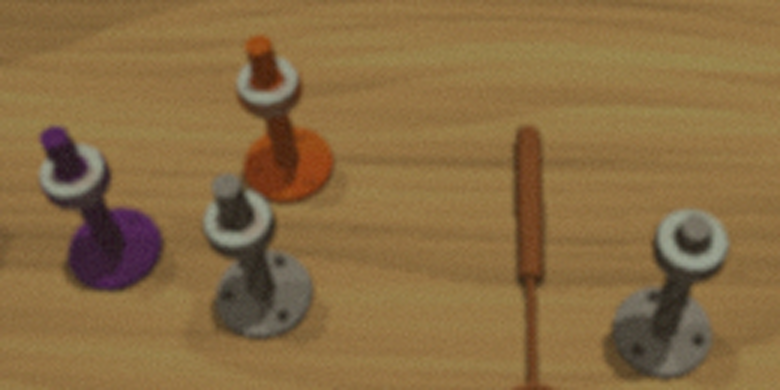

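View pics/b2.png

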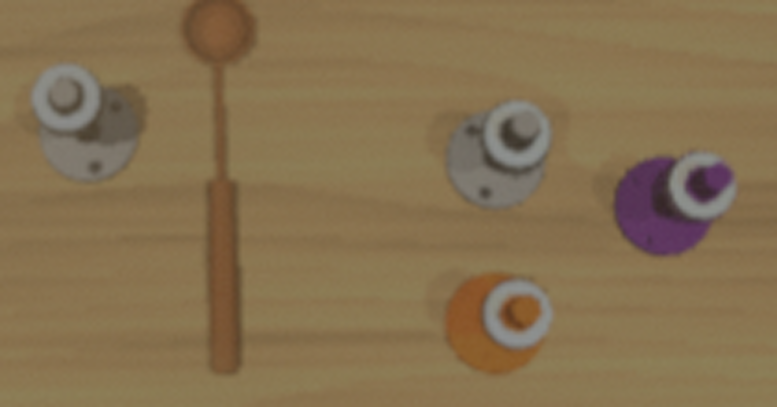

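```bash
cat > h.py <<'E'
from plant import bot
import cv2,numpy as np
from scipy.spatial.transform import Rotation as R
def ray(n,px,T=None,P=None):
    P=P or bot.camera_params(n)
    u=cv2.undistortPoints(np.array([[px]],float),P['K'],P['dist'])[0,0]
    T=P['extrinsics'] if T is None else T
    d=T[:3,:3]@[u[0],u[1],1]; return T[:3,3],d/np.linalg.norm(d)
def onz(n,px,z,T=None):
    o,d=ray(n,px,T); return o+d*(z-o[2])/d[2]
def tri(rs):
    A=sum(np.eye(3)-np.outer(d,d) for o,d in rs); b=sum((np.eye(3)-np.outer(d,d))@o for o,d in rs)
    p=np.linalg.solve(A,b); return p,[np.linalg.norm((np.eye(3)-np.outer(d,d))@(p-o)) for o,d in rs]
def wT(s):
    T=np.eye(4);T[:3,:3]=R.from_quat(s['tool_rot']).as_matrix();T[:3,3]=s['ee_pos'];return T@bot.camera_params('wrist')['mount']
E
python3 - <<'E'
from h import *
np.set_printoptions(precision=4,suppress=True)
for nm,t,s in [("lowtop",(321.6,174.1),(176.3,192)),("lowcol",(319.7,176.5),(179.3,203)),("settop",(197.3,165.4),(331.3,207.7)),("setcol",(197.8,166.2),(330,210)),("orange col",(180+517/3.7,140+313/3.7),(189.3,158.3)),("purp",(180+702/3.7,140+186/3.7),(124.3,188))]:
    print(nm,*tri([ray('top',t),ray('scene',s)]),onz('top',t,.14 if 'top' in nm else .105),onz('scene',s,.14 if 'top' in nm else .105))
E
```

```text
lowtop [ 0.5474 -0.1821  0.1354] [np.float64(0.000557876630732272), np.float64(0.00055787663073218)] [ 0.5466 -0.1819  0.14  ] [ 0.5504 -0.1802  0.14  ]
lowcol [ 0.5482 -0.1833  0.0996] [np.float64(0.0005701432360965471), np.float64(0.0005701432360965488)] [ 0.5474 -0.1831  0.105 ] [ 0.5516 -0.1812  0.105 ]
settop [0.5716 0.0932 0.1317] [np.float64(0.0008987171907568919), np.float64(0.0008987171907569217)] [0.5698 0.0912 0.14  ] [0.5768 0.0922 0.14  ]
setcol [0.5714 0.0927 0.1234] [np.float64(0.0005087966750831819), np.float64(0.0005087966750831992)] [0.575  0.0946 0.105 ] [0.5603 0.0974 0.105 ]
orange col [ 0.4384 -0.1797  0.0976] [np.float64(0.0007323788603314753), np.float64(0.0007323788603315033)] [ 0.4381 -0.1793  0.105 ] [ 0.4444 -0.1769  0.105 ]
purp [ 0.5151 -0.2979  0.0973] [np.float64(0.0005619427139553973), np.float64(0.000561942713955529)] [ 0.5142 -0.2964  0.105 ] [ 0.5202 -0.2936  0.105 ]
```

```bash
python3 -m inch '[[[0,0,0,0,0,0.034],[0,0,0,0,0,0.034],[0,0,0,0,0,0.034],[0.14,-0.48,0,0,0,0],[0.14,-0.48,0,0,0,0],[0.14,-0.48,0,0,0,0],[0.14,-0.48,0,0,0,0],[0.14,-0.48,0,0,0,0]]]' 1; python3 -m inch '[[[0.14,-0.48,0,0,0,0],[0.14,-0.48,0,0,0,0],[0.14,-0.48,0,0,0,0],[0.14,-0.48,0,0,0,0],[0.4,-0.26,0.06,0,0,0],[0.4,-0.26,0.06,0,0,0],[0.4,-0.26,0.06,0,0,0],[0.4,-0.26,0.06,0,0,0]]]'
```

```text
t: 0.82
ee_pos: [0.2519, -0.3999, 0.4044]
tool_rot: [1.0, -0.001, -0.0, -0.0]
wrist_force: [0.3, -0.4, 0.2]
width: 0.0856
t: 1.48
ee_pos: [0.4263, -0.1642, 0.3855]
tool_rot: [1.0, -0.002, 0.0, 0.0]
wrist_force: [0.0, -1.3, -0.7]
width: 0.0851
```

```bash
python3 -m inch '[[[0.36,-0.245,0.05,0,0,0],[0.36,-0.245,0.05,0,0,0],[0.36,-0.245,0.05,0,0,0],[0.36,-0.245,0.05,0,0,0],[0.36,-0.245,0.05,0,0,0],[0.36,-0.245,0.05,0,0,0],[0,0,0,0,0,0],[0,0,0,0,0,0]]]'
python3 - <<'E'
from h import *
s=bot.read_state(); im=bot.get_image("wrist"); print(s['q'],s['ee_pos'],s['tool_rot'])
cv2.imwrite("pics/c.png",im[:,:,::-1]); import pickle; pickle.dump(s,open('c.pkl','wb'))
E
```

```text
t: 2.15
ee_pos: [0.5992, -0.0466, 0.3603]
tool_rot: [1.0, 0.0, -0.001, -0.001]
wrist_force: [-1.1, -0.2, 0.5]
width: 0.0853
[ 0.27790117  0.52079925 -0.38293375  1.63013118  0.21637084  1.03419875
 -1.74065604] [ 0.59916432 -0.04655148  0.36034862] [ 9.99999508e-01  2.66194230e-04 -6.75413943e-04 -6.75301087e-04]
```

View pics/c.png

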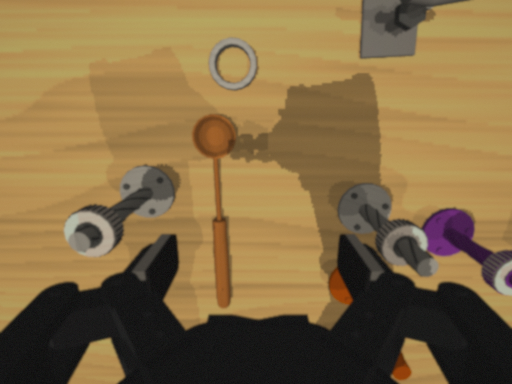

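Run:
```python
import cv2,numpy as np
a=cv2.imread("pics/c.png")
A=np.hstack([cv2.resize(a[190:290,50:150],None,fx=4,fy=4,interpolation=cv2.INTER_CUBIC),cv2.resize(a[190:290,350:450],None,fx=4,fy=4,interpolation=cv2.INTER_CUBIC)]);cv2.imwrite("pics/d.png",A)
```

```text
(no output)
```

View pics/d.png

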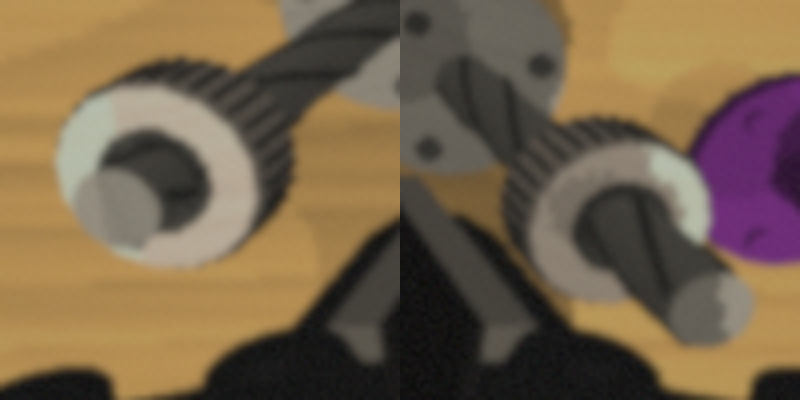

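```bash
cat >> h.py <<'E'
def ringfit(a,box,thr=125):
    x0,y0,x1,y1=box; c=cv2.resize(a[y0:y1,x0:x1],None,fx=4,fy=4,interpolation=cv2.INTER_CUBIC)
    hsv=cv2.cvtColor(c,cv2.COLOR_BGR2HSV); m=((hsv[...,2]>thr)&(hsv[...,1]<75)).astype(np.uint8)
    m=cv2.morphologyEx(m,cv2.MORPH_OPEN,np.ones((5,5),np.uint8))
    n,l,st,_=cv2.connectedComponentsWithStats(m); k=1+np.argmax(st[1:,4]); m=(l==k).astype(np.uint8)
    cs,_=cv2.findContours(m,cv2.RETR_EXTERNAL,cv2.CHAIN_APPROX_NONE)
    h=cv2.convexHull(max(cs,key=cv2.contourArea)); d=np.zeros(m.shape,np.uint8); cv2.fillPoly(d,[h],1)
    cc,_=cv2.findContours(d,cv2.RETR_EXTERNAL,cv2.CHAIN_APPROX_NONE)
    e=cv2.fitEllipse(cc[0]); o=c.copy(); cv2.ellipse(o,e,(0,0,255),1)
    return ((e[0][0]+.5)/4-.5+x0,(e[0][1]+.5)/4-.5+y0),np.array(e[1])/4,o
def vert(o,d,xy):
    # z of nearest approach of ray to vertical axis, plus miss
    w=np.array([xy[0],xy[1],0]); t=((w-o)[:2]@d[:2])/(d[:2]@d[:2]); p=o+t*d; return p[2],np.linalg.norm(p[:2]-xy)
E
python3 - <<'E'
from h import *; import pickle
s=pickle.load(open('c.pkl','rb')); a=cv2.imread('pics/c.png'); T=wT(s)
os=[]
for nm,box,rod in [('set',(50,190,150,290),(79.5-.4,242.5-.4)),('low',(350,190,450,290),(427.4,266.6))]:
    c,ax,o=ringfit(a,box); os.append(o)
    xy=onz('wrist',rod,.14,T)[:2]; 
    print(nm,c,ax,xy,vert(*ray('wrist',c,T),xy), vert(*ray('wrist',(89.25,233.5) if nm=='set' else (405,245),T),xy), onz('wrist',c,.105 if nm=='low' else .127,T))
cv2.imwrite('pics/e.png',np.hstack(os))
E
```

```text
set (88.68413543701172, 233.57186126708984) [42.70869064 52.77480698] [0.57248799 0.09278296] (np.float64(0.12642101230538005), np.float64(0.0009444215540637403)) (np.float64(0.12590215461334678), np.float64(0.0007221849232479767)) [0.57354083 0.09292357 0.127     ]
low (410.79633712768555, 236.75700759887695) [19.92575264 42.1297226 ] [ 0.55077984 -0.18234655] (np.float64(0.1021857802265134), np.float64(0.009715632626811969)) (np.float64(0.10468606781328457), np.float64(0.0006365241850855431)) [ 0.55979102 -0.18661448  0.105     ]
```

View pics/e.png

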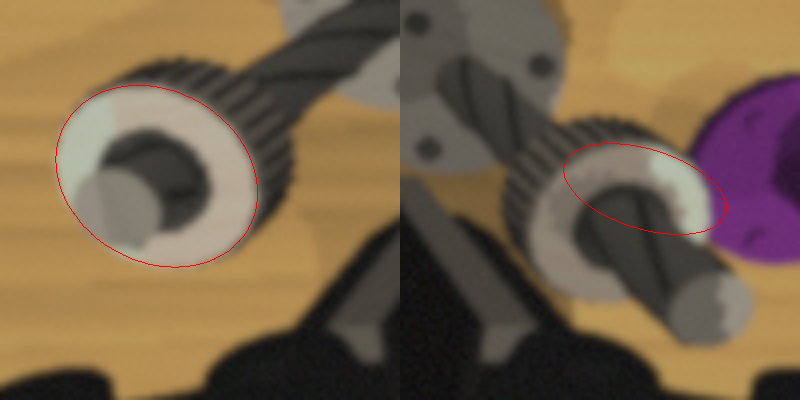

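```bash
python3 -m inch '[[[-0.153,0.423,0,0,0,0],[-0.153,0.423,0,0,0,0],[-0.153,0.423,0,0,0,0],[-0.153,0.423,0,0,0,0],[0,0,0,0,0,0],[0,0,0,0,0,0]]]'
python3 - <<'E'
from h import *
s=bot.read_state(); im=bot.get_image("wrist"); print(s['q'],s['ee_pos'],s['tool_rot'])
cv2.imwrite("pics/f.png",im[:,:,::-1]); import pickle; pickle.dump(s,open('f.pkl','wb'))
E
```

```text
t: 2.7
ee_pos: [0.5467, -0.1876, 0.3617]
tool_rot: [1.0, -0.005, -0.001, 0.001]
wrist_force: [0.1, 0.8, -0.4]
width: 0.0854
[ 0.53086136  0.48428343 -0.3739602   1.69042916  0.20514606  1.00609747
 -1.49525126] [ 0.54673019 -0.18757003  0.36172728] [ 9.99986838e-01 -5.01694444e-03 -5.28802473e-04  9.35257244e-04]
```

View pics/f.png

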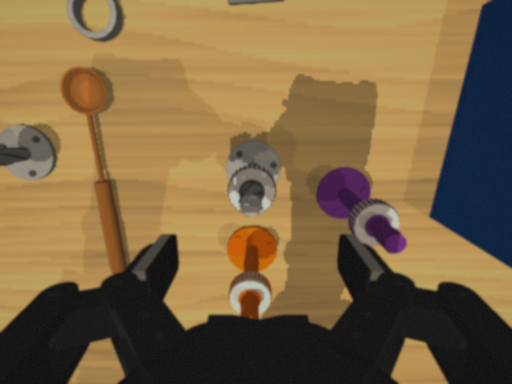

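Run:
```python
from h import *; import pickle
s=pickle.load(open('f.pkl','rb')); a=cv2.imread('pics/f.png'); T=wT(s)
cv2.imwrite('pics/g.png',cv2.resize(a[130:250,200:300],None,fx=5,fy=5,interpolation=cv2.INTER_CUBIC))
print(onz('wrist',(250,202),.14,T),onz('wrist',(251.5,189),.105,T)); print(bot.read_state()['ee_pos'])
```

```text
[ 0.55272929 -0.1824538   0.14      ] [ 0.55267417 -0.18290379  0.105     ]
[ 0.54767301 -0.18522157  0.36185174]
```

View pics/g.png

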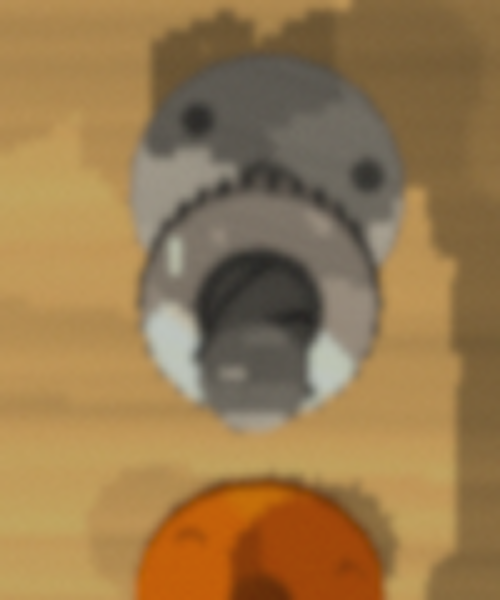

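```bash
python3 -m inch '[[[0,0,0,0,0,0],[0,0,0,0,0,0],[0,0,0.28,0,0,0],[0,0,0.28,0,0,0]]]' ;python3 -m inch '[[[0,0,0.28,0,0,0],[0,0,0.28,0,0,0],[0,0,0.28,0,0,0],[0,0,0,0,0,0],[0,0,0,0,0,0],[0,0,0,0,0,0]]]'
python3 - <<'E'
from h import *
s=bot.read_state(); im=bot.get_image("wrist"); print(s['q'],s['ee_pos'],s['tool_rot'])
cv2.imwrite("pics/h.png",im[:,:,::-1])
im=bot.get_image("scene");cv2.imwrite("pics/h2.png",cv2.resize(im[100:260,90:290,::-1],None,fx=3,fy=3))
E
```

```text
t: 3.08
ee_pos: [0.5498, -0.1823, 0.3175]
tool_rot: [1.0, -0.0, 0.002, 0.0]
wrist_force: [-0.2, -1.5, 0.8]
width: 0.0854
t: 3.58
ee_pos: [0.5497, -0.1829, 0.2506]
tool_rot: [1.0, -0.001, 0.001, -0.0]
wrist_force: [0.2, 0.0, 0.9]
width: 0.0854
[ 0.49093485  0.61236507 -0.33295895  1.81517709  0.27627883  0.75839455
 -1.55969509] [ 0.54970798 -0.18287522  0.25057599] [ 9.99999598e-01 -6.46365707e-04  6.22205317e-04 -2.43121246e-06]
```

View pics/h.png

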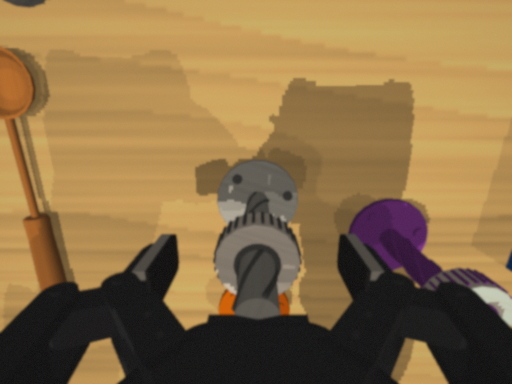

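View pics/h2.png

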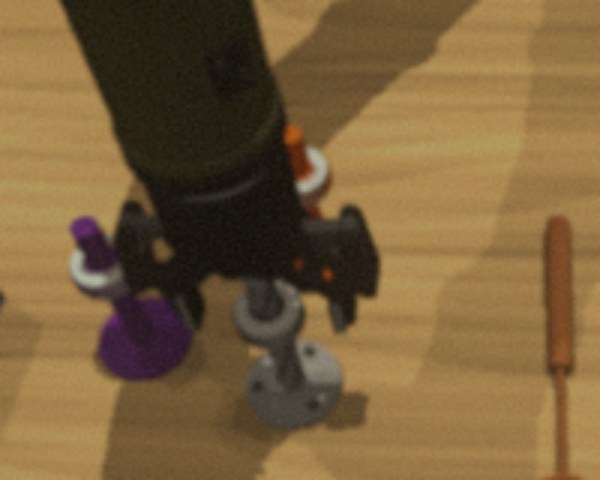

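```bash
python3 -m inch '[[[0,0,0,0,0,0],[0,0,0,0,0,0],[0,0,0,0,0,0],[0,0,0,0,0,0],[0,0,0,0,0,0],[0,0,0,0,0,0],[0,0,0,0,0,0],[0,0,0,0,0,0]]]' -1; python3 -m inch '[[[0,0,0,0,0,0],[0,0,0,0,0,0],[0,0,0,0,0,0],[0,0,0,0,0,0]]]'
```

```text
t: 4.35
ee_pos: [0.5492, -0.1828, 0.2502]
tool_rot: [1.0, -0.001, 0.0, -0.0]
wrist_force: [-1.3, 2.6, 5.4]
width: 0.0404
t: 4.68
ee_pos: [0.5491, -0.1828, 0.2502]
tool_rot: [1.0, -0.001, 0.0, -0.0]
wrist_force: [-1.4, 2.2, 5.3]
width: 0.0403
```

```bash
python3 -m inch '[[[0,0,-0.0269,0,0,-0.0311],[0,0,-0.0269,0,0,-0.0311],[0,0,-0.0269,0,0,-0.0311],[0,0,-0.0269,0,0,-0.0311],[0,0,-0.0269,0,0,-0.0311],[0,0,0,0,0,0],[0,0,0,0,0,0]]]'
python3 - <<'E'
from h import *
s=bot.read_state(); print(s['ft_torque'],R.from_quat(s['tool_rot']).as_matrix()[:,0])
E
```

```text
t: 5.27
ee_pos: [0.5491, -0.183, 0.261]
tool_rot: [0.971, 0.24, 0.001, -0.0]
wrist_force: [-1.4, 3.2, 7.2]
width: 0.0402
[ 0.66802654  0.34143132 -0.03448692] [0.88495237 0.46567976 0.0012904 ]
```

```bash
python3 -m inch '[[[0,0,-0.0269,0,0,-0.0311],[0,0,-0.0269,0,0,-0.0311],[0,0,-0.0269,0,0,-0.0311],[0,0,-0.0269,0,0,-0.0311],[0,0,-0.0269,0,0,-0.0311],[0,0,0,0,0,0],[0,0,0,0,0,0],[0,0,0,0,0,0]]]'
python3 - <<'E'
from h import *
s=bot.read_state(); M=R.from_quat(s['tool_rot']).as_matrix();print(s['ft_torque'],M[:,0],np.degrees(np.arctan2(M[1,0],M[0,0])))
im=bot.get_image("wrist");cv2.imwrite("pics/i.png",im[:,:,::-1])
E
```

```text
t: 5.93
ee_pos: [0.5492, -0.183, 0.2717]
tool_rot: [0.884, 0.467, 0.001, -0.0]
wrist_force: [-0.4, 3.0, 6.3]
width: 0.0405
[ 0.57562423  0.28270773 -0.02622851] [0.56340824 0.82617787 0.00113413] 55.70814570440048
```

View pics/i.png

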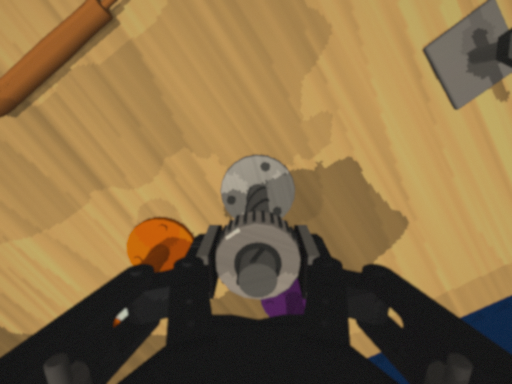

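```bash
python3 -m inch '[[[0,0,0,0,0,0],[0,0,0,0,0,0],[0,0,0,0,0,0],[0,0,0,0,0,0],[0,0,0,0,0,0],[0,0,0,0,0,0],[0,0,0,0,0,0]]]' 1;  python3 -m inch '[[[0,0,-0.2,0,0,0],[0,0,-0.3,0,0,0],[0,0,-0.3,0,0,0],[0,0,-0.3,0,0,0],[0,0,0,0,0,0]]]'; python3 -m inch '[[[0,0,0,0,0,0.0389],[0,0,0,0,0,0.0389],[0,0,0,0,0,0.0389],[0,0,0,0,0,0.0389],[0,0,0,0,0,0.0389],[0,0,0,0,0,0.0389],[0,0,0,0,0,0.0389],[0,0,0,0,0,0.0389]]]'; python3 -m inch '[[[0.153,-0.423,0,0,0,0],[0.153,-0.423,0,0,0,0],[0.153,-0.423,0,0,0,0],[0.153,-0.423,0,0,0,0],[0,0,0,0,0,0],[0,0,0,0,0,0],[0,0,0,0,0,0],[0,0,0,0,0,0]]]'
python3 - <<'E'
from h import *
s=bot.read_state(); im=bot.get_image("wrist"); print(s['ee_pos'],s['tool_rot'])
a=im[:,:,::-1].copy();cv2.imwrite("pics/j.png",a); import pickle; pickle.dump(s,open('j.pkl','wb'))
A=np.hstack([cv2.resize(a[190:290,50:150],None,fx=4,fy=4,interpolation=cv2.INTER_CUBIC),cv2.resize(a[190:290,350:450],None,fx=4,fy=4,interpolation=cv2.INTER_CUBIC)]);cv2.imwrite("pics/k.png",A)
E
```

```text
t: 6.57
ee_pos: [0.549, -0.1837, 0.2709]
tool_rot: [0.884, 0.468, -0.0, -0.0]
wrist_force: [-0.1, -0.4, -0.1]
width: 0.0857
t: 6.98
ee_pos: [0.5502, -0.1832, 0.3635]
tool_rot: [0.884, 0.468, 0.003, 0.002]
wrist_force: [0.9, 0.8, -0.5]
width: 0.0851
t: 7.65
ee_pos: [0.5489, -0.1836, 0.3585]
tool_rot: [1.0, -0.005, -0.0, -0.0]
wrist_force: [0.4, 0.3, -0.8]
width: 0.0852
t: 8.32
ee_pos: [0.5981, -0.05, 0.3586]
tool_rot: [1.0, -0.003, -0.0, 0.001]
wrist_force: [-0.1, -0.9, -0.5]
width: 0.0855
[ 0.59807187 -0.05004382  0.35858648] [ 9.99996109e-01 -2.69416780e-03 -4.63978046e-04  5.55065115e-04]
```

View pics/j.png

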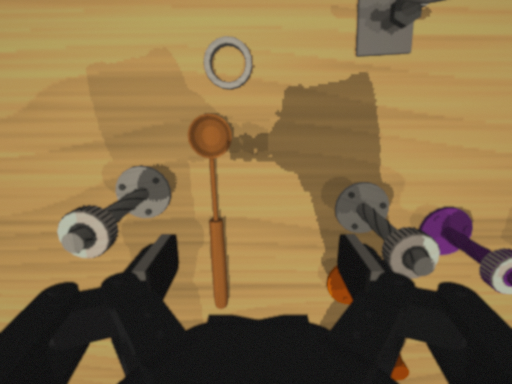

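View pics/k.png

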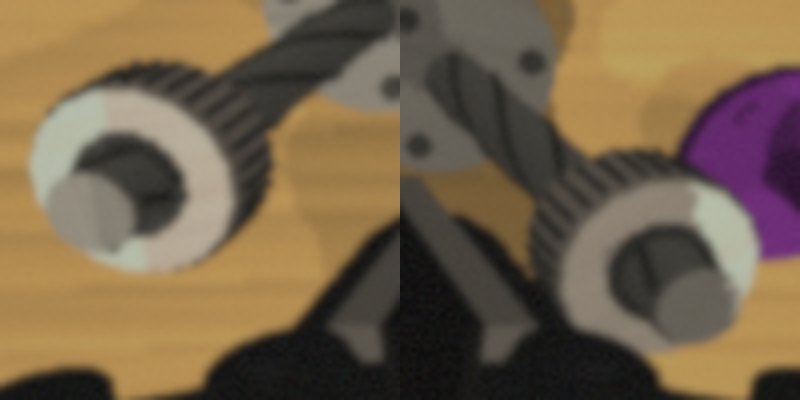

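Run:
```python
from h import *; import pickle
np.set_printoptions(precision=4,suppress=True)
s=pickle.load(open('j.pkl','rb')); a=cv2.imread('pics/j.png'); T=wT(s); os=[]
f=lambda x,y,x0:((x+.5)/4-.5+x0,(y+.5)/4-.5+190)
for nm,r,t,x0,thr in [('set',(133.5,178.5),(92,212),50,125),('low',(260,265),(297,306),350,105)]:
    xy=onz('wrist',f(*t,x0),.14,T)[:2]
    c,ax,o=ringfit(a,(x0,190,x0+100,290),thr); os.append(o)
    print(nm,xy,vert(*ray('wrist',f(*r,x0),T),xy),f(*r,x0),c,ax,vert(*ray('wrist',c,T),xy))
cv2.imwrite('pics/l.png',np.hstack(os))
```

```text
set [0.573  0.0925] (np.float64(0.12633824537549468), np.float64(0.0006072968829109196)) (83.0, 234.25) (82.41481399536133, 234.61612701416016) [43.186  53.4158] (np.float64(0.1270749296517787), np.float64(0.0006398021175221625))
low [ 0.5504 -0.1822] (np.float64(0.1254806688951202), np.float64(0.000974939419700895)) (414.625, 255.875) (414.9628143310547, 255.72037506103516) [40.9551 51.1166] (np.float64(0.12559735774012679), np.float64(0.0012582572419549923))
```

View pics/l.png

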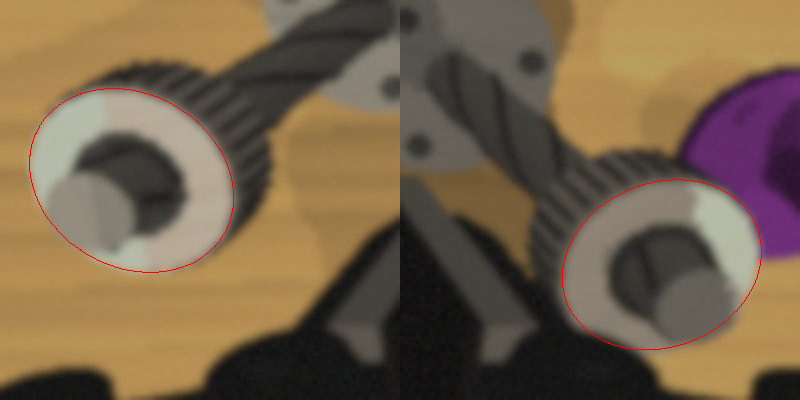

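```bash
cat > snap.py <<'E'
import sys; from h import *; import pickle
n=sys.argv[1]; s=bot.read_state(); im=bot.get_image("wrist"); a=im[:,:,::-1].copy()
cv2.imwrite(f"pics/{n}.png",a); pickle.dump(s,open(n+'.pkl','wb')); print(s['ee_pos'],s['tool_rot'])
E
python3 -m inch '[[[-0.306,0.07,0.25,0,0,0],[-0.306,0.07,0.25,0,0,0],[-0.306,0.07,0.25,0,0,0],[-0.306,0.07,0.25,0,0,0],[0,0,0,0,0,0],[0,0,0,0,0,0],[0,0,0,0,0,0],[0,0,0,0,0,0]]]'; python3 snap.py m1
python3 -m inch '[[[0,0,-0.35,0,0,0],[0,0,-0.35,0,0,0],[0.039,-0.49,0,0,0,0],[0.039,-0.49,0,0,0,0],[0.039,-0.49,0,0,0,0],[0.039,-0.49,0,0,0,0],[0.039,-0.49,0,0,0,0],[0.039,-0.49,0,0,0,0]]]'
python3 -m inch '[[[0.039,-0.49,0,0,0,0],[0,0,0.35,0,0,0],[0,0,0.35,0,0,0],[0,0,0,0,0,0],[0,0,0,0,0,0],[0,0,0,0,0,0],[0,0,0,0,0,0]]]'; python3 snap.py m2
```

```text
t: 9.03
ee_pos: [0.5016, -0.0708, 0.2798]
tool_rot: [1.0, -0.002, 0.001, -0.0]
wrist_force: [0.0, -0.3, 0.0]
width: 0.0854
[ 0.50155859 -0.07084857  0.27982123] [ 9.99997007e-01 -2.09159909e-03  1.26895577e-03 -2.52567470e-06]
t: 9.75
ee_pos: [0.5203, 0.167, 0.3358]
tool_rot: [1.0, -0.002, 0.001, -0.0]
wrist_force: [0.5, -0.2, 0.2]
width: 0.0853
t: 10.33
ee_pos: [0.524, 0.2037, 0.2808]
tool_rot: [1.0, -0.002, 0.001, -0.001]
wrist_force: [0.2, 0.2, 0.6]
width: 0.0854
[0.5239519  0.20374799 0.28079398] [ 9.99996701e-01 -2.15670137e-03  1.29232302e-03 -5.25429592e-04]
```

View pics/m1.png

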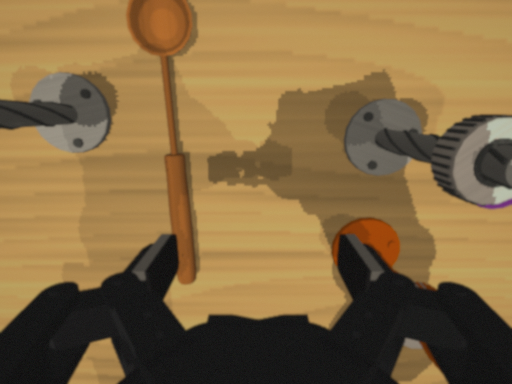

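View pics/m2.png

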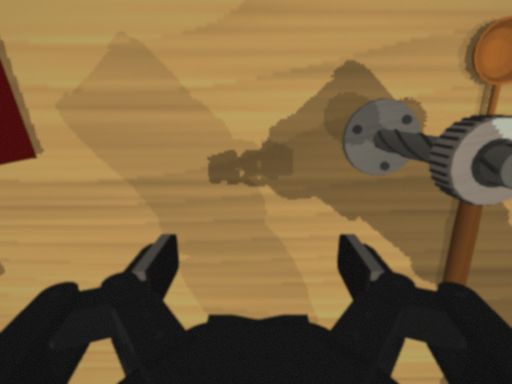

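Run:
```python
import cv2,numpy as np
for n in('m1','m2'):
    a=cv2.imread(f"pics/{n}.png"); cv2.imwrite(f"pics/{n}z.png",cv2.resize(a[85:215,332:512],None,fx=4,fy=4,interpolation=cv2.INTER_CUBIC))
```

```text
(no output)
```

View pics/m1z.png

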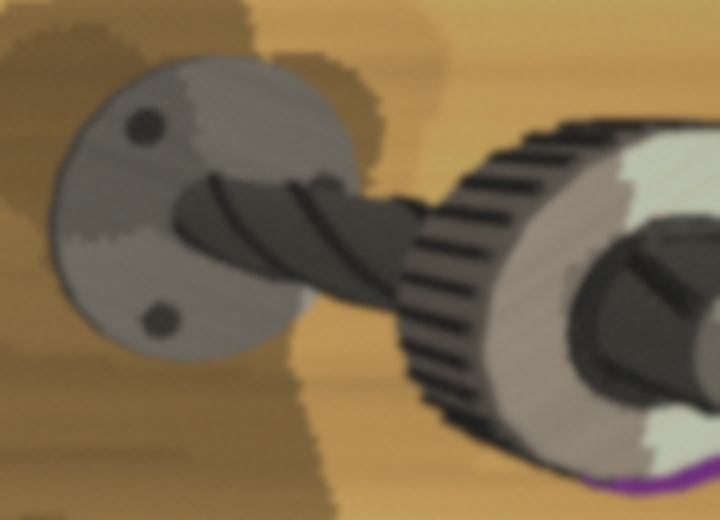

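View pics/m2z.png

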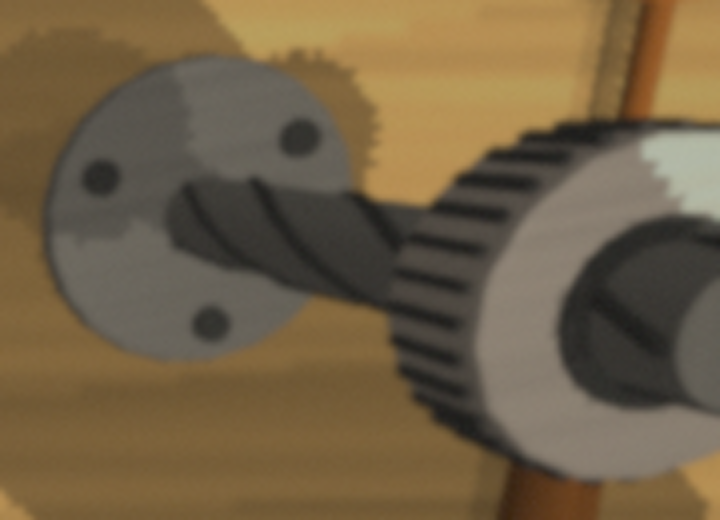

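```bash
python3 -m inch '[[[0,0,-0.25,0,0,0],[0,0,-0.25,0,0,0],[0,0,0,0,0,0],[0,0,0,0,0,0],[0,0,0,0,0,0],[0,0,0,0,0,0],[0,0,0,0,0,0]]]'; python3 snap.py n2
python3 -m inch '[[[-0.039,0.49,0,0,0,0],[-0.039,0.49,0,0,0,0],[-0.039,0.49,0,0,0,0],[-0.039,0.49,0,0,0,0],[-0.039,0.49,0,0,0,0],[-0.039,0.49,0,0,0,0],[-0.039,0.49,0,0,0,0],[0,0,0,0,0,0]]]'
python3 -m inch '[[[0,0,0,0,0,0],[0,0,0,0,0,0],[0,0,0,0,0,0],[0,0,0,0,0,0],[0,0,0,0,0,0]]]'; python3 snap.py n1
python3 - <<'E'
import cv2,numpy as np
for n in('n1','n2'):
    a=cv2.imread(f"pics/{n}.png"); cv2.imwrite(f"pics/{n}z.png",cv2.resize(a[85:215,332:512],None,fx=4,fy=4,interpolation=cv2.INTER_CUBIC))
E
```

```text
t: 10.97
ee_pos: [0.523, 0.2036, 0.3184]
tool_rot: [1.0, -0.002, -0.001, 0.0]
wrist_force: [-0.8, 0.9, -0.6]
width: 0.0854
[0.52300123 0.20358022 0.31844683] [ 9.99998341e-01 -1.73408564e-03 -5.08488112e-04  2.30052923e-04]
t: 11.68
ee_pos: [0.4991, -0.0794, 0.3181]
tool_rot: [1.0, -0.007, -0.001, 0.002]
wrist_force: [-0.0, -0.8, 0.2]
width: 0.0858
t: 12.1
ee_pos: [0.5006, -0.069, 0.319]
tool_rot: [1.0, -0.0, 0.0, -0.0]
wrist_force: [0.0, -0.4, 0.2]
width: 0.0856
[ 0.50058876 -0.06903098  0.31901066] [ 9.99999922e-01 -3.27481351e-04  1.26451843e-05 -2.22180535e-04]
```

View pics/n1z.png

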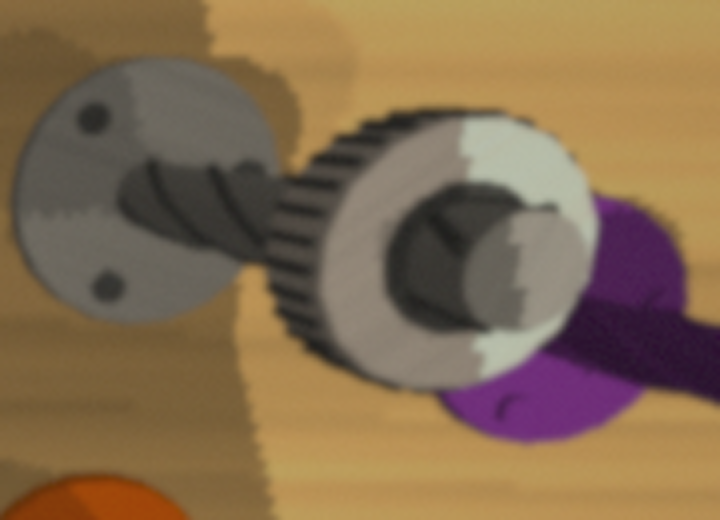

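View pics/n2z.png

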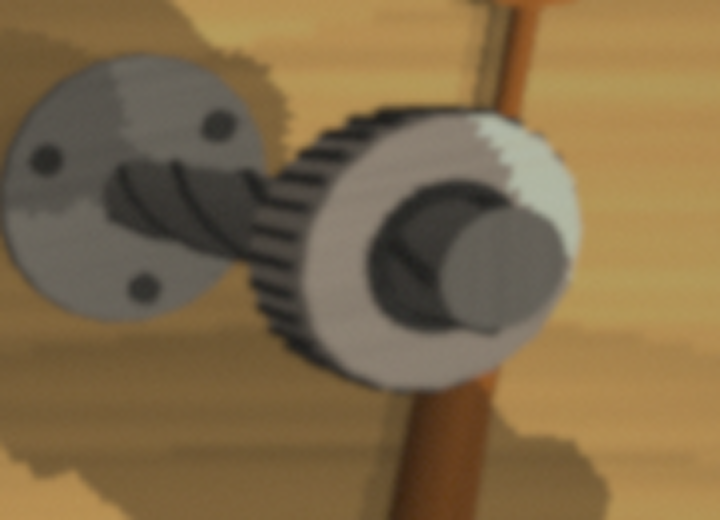

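```bash
python3 - <<'E'
from h import *; import pickle
np.set_printoptions(precision=4,suppress=True)
f=lambda x,y:((x+.5)/4-.5+332,(y+.5)/4-.5+85)
for n,thr,r,t in [('n1',110,(459.5,252),(525,269.5)),('n2',125,(442,250.5),(502,268.5))]:
    s=pickle.load(open(n+'.pkl','rb')); T=wT(s); a=cv2.imread(f'pics/{n}.png')
    xy=onz('wrist',f(*t),.14,T)[:2]; c,ax,o=ringfit(a,(395,100,500,190),thr); cv2.imwrite(f'pics/{n}f.png',o)
    print(n,xy,f(*r),c,ax,vert(*ray('wrist',f(*r),T),xy),vert(*ray('wrist',c,T),xy))
E
python3 -c "
import cv2,numpy as np
cv2.imwrite('pics/o.png',np.hstack([cv2.imread('pics/n%df.png'%i) for i in (1,2)])[:, :800])"
```

```text
n1 [ 0.5503 -0.1825] (446.5, 147.625) (446.44411849975586, 147.78046798706055) [62.5502 74.9569] (np.float64(0.12617647869510654), np.float64(0.0006146316178477748)) (np.float64(0.12617791771991974), np.float64(0.0005201437190932307))
n2 [0.5724 0.0934] (442.125, 147.25) (442.478946685791, 147.13005828857422) [61.0471 74.2589] (np.float64(0.12697895499744954), np.float64(0.0007857514990130815)) (np.float64(0.12724065318315142), np.float64(0.0008926378473504238))
```

View pics/o.png

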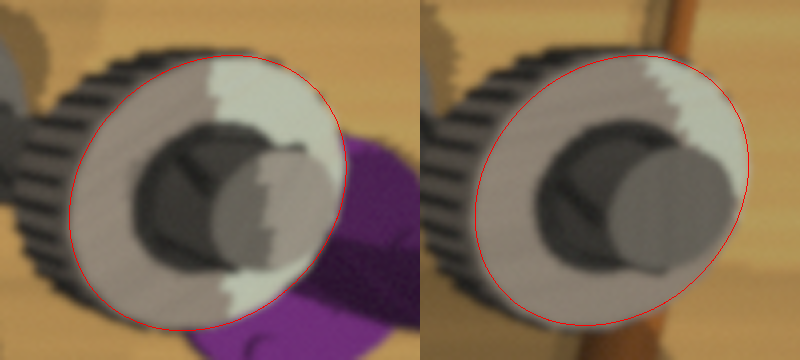

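```bash
python3 -m inch '[[[0,0,-0.5,0,0,0],[0.154,0.354,0,0,0,0],[0.154,0.354,0,0,0,0],[0.154,0.354,0,0,0,0],[0.154,0.354,0,0,0,0],[0,0,0,0,0,0],[0,0,0,0,0,0],[0,0,0,0,0,0]]]'
python3 -m inch '[[[0,0,0,0,0,0],[0,0,0,0,0,0],[0,0,0,0,0,0]]]'
```

```text
t: 12.82
ee_pos: [0.5493, -0.1828, 0.3587]
tool_rot: [1.0, -0.001, -0.0, -0.001]
wrist_force: [-0.3, 0.1, -0.2]
width: 0.0855
t: 13.07
ee_pos: [0.5492, -0.1828, 0.3593]
tool_rot: [1.0, -0.001, 0.0, -0.0]
wrist_force: [-0.0, 0.1, 0.1]
width: 0.0853
```

Same xy as the earlier grasp. Descending 88 mm, then gripping.

```bash
python3 -m inch '[[[0,0,0.275,0,0,0],[0,0,0.275,0,0,0],[0,0,0.275,0,0,0],[0,0,0.275,0,0,0],[0,0,0,0,0,0],[0,0,0,0,0,0],[0,0,0,0,0,0],[0,0,0,0,0,0]]]'
python3 -m inch '[[[0,0,0,0,0,0],[0,0,0,0,0,0],[0,0,0,0,0,0],[0,0,0,0,0,0],[0,0,0,0,0,0],[0,0,0,0,0,0],[0,0,0,0,0,0],[0,0,0,0,0,0]]]' -1
python3 - <<'E'
from h import *
s=bot.read_state(); M=R.from_quat(s['tool_rot']).as_matrix();print(s['ft_torque'],np.degrees(np.arctan2(M[1,0],M[0,0])))
E
```

```text
t: 13.73
ee_pos: [0.5499, -0.1838, 0.2726]
tool_rot: [1.0, -0.002, 0.001, 0.0]
wrist_force: [0.6, 0.4, 0.4]
width: 0.0853
t: 14.4
ee_pos: [0.5495, -0.1829, 0.2718]
tool_rot: [1.0, -0.001, 0.0, -0.001]
wrist_force: [-1.2, 3.7, 5.3]
width: 0.0403
[ 0.79587293  0.28773166 -0.24185454] -0.16809481813979524
```

```bash
python3 -m inch '[[[0,0,-0.0058,0,0,-0.0068],[0,0,-0.0058,0,0,-0.0068],[0,0,0,0,0,0],[0,0,0,0,0,0],[0,0,0,0,0,0],[0,0,0,0,0,0]]]'
python3 - <<'E'
from h import *
s=bot.read_state(); M=R.from_quat(s['tool_rot']).as_matrix();print(s['ft_torque'],np.degrees(np.arctan2(M[1,0],M[0,0])))
E
python3 -m inch '[[[0,0,0,0,0,0],[0,0,0,0,0,0],[0,0,0,0,0,0],[0,0,0,0,0,0],[0,0,0,0,0,0],[0,0,0,0,0,0],[0,0,0,0,0,0]]]' 1
python3 -m inch '[[[0,0,-0.28,0,0,0],[0,0,-0.28,0,0,0],[0,0,-0.28,0,0,0],[0,0,-0.28,0,0,0],[0,0,0,0,0,0]]]'
python3 -m inch '[[[-0.154,-0.354,0,0,0,0.0034],[-0.154,-0.354,0,0,0,0.0034],[-0.154,-0.354,0,0,0,0.0034],[-0.154,-0.354,0,0,0,0.0034],[0,0,0.5,0,0,0],[0,0,0,0,0,0],[0,0,0,0,0,0],[0,0,0,0,0,0]]]'
python3 -m inch '[[[0,0,0,0,0,0],[0,0,0,0,0,0],[0,0,0,0,0,0]]]'; python3 snap.py p1
python3 - <<'E'
import cv2
a=cv2.imread(f"pics/p1.png"); cv2.imwrite(f"pics/p1z.png",cv2.resize(a[85:215,332:512],None,fx=4,fy=4,interpolation=cv2.INTER_CUBIC))
E
```

```text
t: 14.9
ee_pos: [0.5495, -0.1829, 0.2727]
tool_rot: [1.0, 0.02, 0.0, -0.001]
wrist_force: [-1.9, 4.0, 5.3]
width: 0.0404
[ 0.7538332   0.36899865 -0.11602869] 2.2904257375704393
t: 15.48
ee_pos: [0.5493, -0.184, 0.2719]
tool_rot: [1.0, 0.02, -0.0, 0.0]
wrist_force: [-0.0, 1.2, 0.5]
width: 0.0857
t: 15.9
ee_pos: [0.5504, -0.1838, 0.3659]
tool_rot: [1.0, 0.02, 0.003, 0.001]
wrist_force: [2.1, -0.6, 0.4]
width: 0.0855
t: 16.57
ee_pos: [0.4979, -0.0727, 0.322]
tool_rot: [1.0, -0.002, -0.0, 0.0]
wrist_force: [0.8, -0.1, 0.5]
width: 0.0856
t: 16.82
ee_pos: [0.4978, -0.0725, 0.3223]
tool_rot: [1.0, -0.002, 0.001, 0.0]
wrist_force: [0.2, 0.2, -0.8]
width: 0.0854
[ 0.49780025 -0.072453    0.32227745] [ 9.99997288e-01 -2.23116110e-03  6.59851901e-04  1.05247719e-04]
```

View pics/p1z.png

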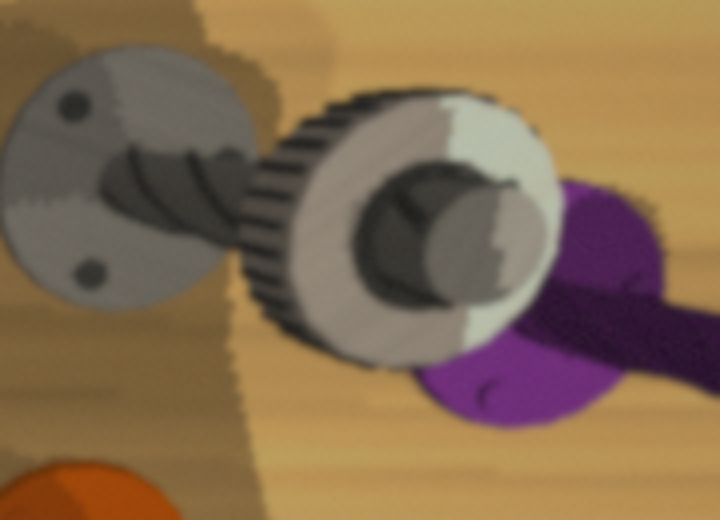

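Run:
```python
from h import *; import pickle
f=lambda x,y:((x+.5)/4-.5+332,(y+.5)/4-.5+85)
s=pickle.load(open('p1.pkl','rb')); T=wT(s); a=cv2.imread('pics/p1.png')
xy=onz('wrist',f(485.5,244.5),.14,T)[:2]; c,ax,o=ringfit(a,(390,97,490,185),110)
print(xy,f(426,230.5),c,ax,vert(*ray('wrist',f(426,230.5),T),xy),vert(*ray('wrist',c,T),xy))
for n in ('scene','top'):
    im=bot.get_image(n); cv2.imwrite(f"pics/q_{n}.png",im[:,:,::-1])
```

```text
[ 0.55035788 -0.18249791] (438.125, 142.25) (438.35611724853516, 142.2774314880371) [62.43302155 74.04742432] (np.float64(0.12673512622959263), np.float64(0.0005006077884721438)) (np.float64(0.12694983093902992), np.float64(0.0005077043041349744))
```

View pics/q_scene.png

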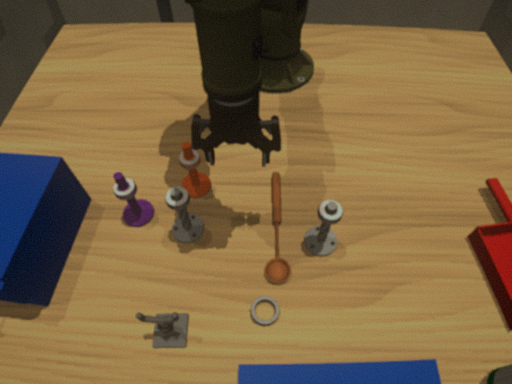

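```bash
python3 -m inch '[[[0,0,-0.4,0,0,0],[0,0,-0.4,0,0,0],[0,0,0,0,0,0],[0,0,0,0,0,0],[0,0,0,0,0,0]]]'; python3 -c "
from plant import bot
print(bot.close_job())"
```

```text
t: 17.38
ee_pos: [0.4972, -0.072, 0.3854]
tool_rot: [1.0, -0.002, 0.0, 0.0]
wrist_force: [-0.3, 0.0, -0.2]
width: 0.0855
the job is handed in; nothing more can be done
None
```

I raised the lower collar until it was level with the reference collar, to within about 0.3 mm by the last check, then let go. The job was handed in at 17.4 s, within the 35 s limit.

- **Turning:** The lower collar was the one on the right-hand prop (y ≈ -0.18 m). I gripped it and turned it 55.7° counter-clockwise, climbing 21.5 mm with it. Wrist camera views taken from the same offset beside each prop then showed it still about 0.8–1.0 mm low. I gripped it again and turned it 2.4° more.
- **Last check:** After release, the top of the turned collar measured 126.7–126.9 mm above the floor. The top of the reference collar measured 127.0–127.2 mm in the earlier view. Single views disagreed by up to about 1 mm, so the true difference could be slightly larger than 0.3 mm.
- **Rest of the scene:** I did not touch the reference collar or the orange and purple look-alikes. The readings printed at the end of each move never showed more than about 8 N at the wrist. The gripper was open and clear of everything at hand-in.

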